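# Refit the sludge screens of a lens edging machine

## Robot

A 6-joint arm with a two-finger parallel gripper is mounted at the origin on the work surface. World frame = base frame: x ahead of the robot, y to its left, z up, the work surface at z = 0. Lengths are in m, angles in rad, forces in N, time in s.
With the tool pointing down it reaches from about 0.25 to 0.8 m from the base axis. Payload 8.5 kg.
Tool frame: the origin (TCP) lies midway between the tips of the shut fingers; the grasp point (between the pads) lies 19 mm behind it (r.grip_point_offset is the distance from the TCP to the grasp point, in m); z points along the fingers, y is the direction in which the jaws open and shut (so a half turn about z gives the same grasp; the last joint's range is limited). The gripper opens to 85 mm and grips with 20 to 120 N. Pads are 22 mm wide; open, the fingers measure 114 mm over their backs; the gripper's body (76 mm by 85 mm) begins 54 mm behind the grasp point. The pads swing forward as they close: fully open they stand 13 mm farther back than shut.
Start: joints at [1.245, 0.238, -0.013, 1.319, 0, 1.571], TCP at [0.168, 0.497, 0.231] pointing down, gripper open.
Joint ranges: [-2.66, 2.66], [-1.03, 1.9], [-1.14, 1.46], [-1.82, 2.27], [-1.45, 1.34], [-3.14, 3.14]. Speed limits (rad/s): [2.22, 2.22, 2.79, 3.14, 3.14, 3.14].

## Interface

Orientations are given as a unit quaternion [x, y, z, w].
In Python, from workcell import r gives the robot as it stands.
- The arm moves only by the shell command python3 -m jog 'ROWS' [OPENING] [FORCE]. ROWS is JSON, a list that holds one entry, the list of rows, each a list of 4 numbers: the shift along the tool's x, y, z in mm, then the turn about the tool's z in rad. A call has 1 to 12 rows; each row shifts and turns the commanded pose from where the row before left it, along the tool's axes as they then stand; what a row does not reach is not made up. A row lasts 1/12 s, in which the tool goes at most 41.7 mm and 7.16 degrees, less where a joint would pass 70% of its speed; a pose out of reach is approached as far as the arm can. A call is refused whole if a number of a shift passes 41.7 or a number of a turn 0.125, either way. A call with a gripper value outside its range is refused whole. OPENING is the finger opening in mm, from 0 to 85.4, set as the call begins (- or left out, the last holds). The fingers move at their own pace and stop on an object; FORCE is the grip in N (left out, the last holds). Time passes only in rows, so rows that do not move let the fingers close. It gives the time, the measured TCP pose, the force and the opening at its end, in the units of the state.
- r.state(): the state, without advancing time (a new reading comes with each control period).
- r.snapshot(name): name is "scene" or "top"; returns a dict with "img" (480x640x3 uint8, red, green, blue), "fx", "fy", "cx", "cy" (pixels), "rvec" (rotation vector, rad) and "tvec" (3), from world to camera coordinates, as OpenCV has them. Camera axes: x right, y down, z forward; pixel columns grow to the right and rows downward; lengths in m; the calibration is good to about 2 mm. A picture is of the moment at which its call begins. There is no depth.
- r.finish_job(): hands the job in, once; it reports no verdict.
Trained networks look in a picture, given as the dict that the camera call returned (one of the last four; its "shot" number tells which), for a name from the list of things; names that differ only in an ending like _2 or _b are one class to them, and where a whole thing is asked for, a point or a joint stands for the part that bears it (a point fixed in the world has none). Each returns a list of dicts, best first, with "conf" (0 to 1); they miss things now and then, are a little off and sometimes report something else, mostly with a low value. They report only what shows in the picture. A call takes as long as a camera call.
- r.masks_of(thing, picture): "pixels" (480x640 bool, what is visible of it) and "pixel" ([column, row] in pixels, amid what is visible of it).
The state is a dict: "t": time; "joints": joint angles; "dq": joint speeds; "tau": joint torques, N m; "tcp_pos": TCP position; "tcp_rot": TCP orientation; "force": force on the tool from outside, world axes, zero at the start; "wrist_torque": the same for the moment, N m; "width": finger opening in m.
Only numpy, scipy, OpenCV 4.12 (cv2) and the standard library are available. Lean on these libraries where they do the work, as an engineer would, in place of code of your own. Each camera call takes 0.05 s, during which the arm holds its last target. There are 200 camera calls.

## Task

Change the sludge screens of the lens edging machine: first shut the water by swinging the valve lever towards the robot as far as it goes, then unhook the used screen from the machine's middle bay and lay it, handle up, in the grey drain tray. Pull every fresh screen that is there out of its snap-in storage dock and fit each into a bay, any bay, one to a bay, by hooking its steel tongue under the bay's lip and turning it down until it lies flat on the bay floor. When all are in, open the water again by swinging the lever fully away; leave the other things on the table where they are.

Things in the scene. Friction and masses are not known exactly. Their poses are not given: they have to be found in the camera images.
- screen1: Screen cassette, 120 x 64 mm. Origin: centre of underside; x along it, z up. Grey body x=-38..60, 20 thick; steel tongue x=-60..-38, 58 wide, 8 thick (z 0..8). Black upright handle fin on top: 12 thick (along x), 44 wide (along y), centred at x=8, y=0, z=20..66. About 0.25 kg. Starts snapped in a dock, tongue (-x) towards the robot. May be absent (None).
- screen2: Screen cassette, 120 x 64 mm. Origin: centre of underside; x along it, z up. Grey body x=-38..60, 20 thick; steel tongue x=-60..-38, 58 wide, 8 thick (z 0..8). Black upright handle fin on top: 12 thick (along x), 44 wide (along y), centred at x=8, y=0, z=20..66. About 0.25 kg. Starts snapped in a dock, tongue (-x) towards the robot. May be absent (None).
- screen3: Screen cassette, 120 x 64 mm. Origin: centre of underside; x along it, z up. Grey body x=-38..60, 20 thick; steel tongue x=-60..-38, 58 wide, 8 thick (z 0..8). Black upright handle fin on top: 12 thick (along x), 44 wide (along y), centred at x=8, y=0, z=20..66. About 0.25 kg. Starts snapped in a dock, tongue (-x) towards the robot. May be absent (None).
- bay1 (a point): Centre of the floor of a bay, where the origin of a fully seated screen belongs, axes the same: x away from the lip and the robot, y across, z up. 50 mm above the table. Bay floor x=-63..63, 71 wide (mm). Lip at the -x end: x=-63..-51, underside 17 and top 23 above the floor, so only a screen's tongue fits under it. Rear wall 20 high, side ribs 18 high.
- bay2 (a point): Centre of the floor of a bay, where the origin of a fully seated screen belongs, axes the same: x away from the lip and the robot, y across, z up. 50 mm above the table. Bay floor x=-63..63, 71 wide (mm). Lip at the -x end: x=-63..-51, underside 17 and top 23 above the floor, so only a screen's tongue fits under it. Rear wall 20 high, side ribs 18 high.
- bay3 (a point): Centre of the floor of a bay, where the origin of a fully seated screen belongs, axes the same: x away from the lip and the robot, y across, z up. 50 mm above the table. Bay floor x=-63..63, 71 wide (mm). Lip at the -x end: x=-63..-51, underside 17 and top 23 above the floor, so only a screen's tongue fits under it. Rear wall 20 high, side ribs 18 high.
- dock1: Aluminium storage dock fixed to the table, 140 x 116 mm; origin: centre of underside, x along it, z up. A stored screen's origin is 8 mm above it, axes the same, inside rims 8 to 10 mm high. Sprung rollers at y=+-38 (top 41 above the table, |x|<21; posts to 46) hold its long top edges down: a straight upward pull of 10 to 18 N snaps it free in the first 10 mm.
- dock2: Aluminium storage dock fixed to the table, 140 x 116 mm; origin: centre of underside, x along it, z up. A stored screen's origin is 8 mm above it, axes the same, inside rims 8 to 10 mm high. Sprung rollers at y=+-38 (top 41 above the table, |x|<21; posts to 46) hold its long top edges down: a straight upward pull of 10 to 18 N snaps it free in the first 10 mm.
- dock3: Aluminium storage dock fixed to the table, 140 x 116 mm; origin: centre of underside, x along it, z up. A stored screen's origin is 8 mm above it, axes the same, inside rims 8 to 10 mm high. Sprung rollers at y=+-38 (top 41 above the table, |x|<21; posts to 46) hold its long top edges down: a straight upward pull of 10 to 18 N snaps it free in the first 10 mm.
- edger: White edging machine, fixed, 250 mm wide (y), x=-83..192; origin under the middle bay's centre, axes as the bays; three bays side by side, pitch 80 mm. Wheel housing behind the bays from x=85, its top 110 above the table. A screen is too long to drop straight into a bay: with its tongue end low (tilt about 0.3 rad) the tongue goes under the lip, then the rear end is turned down.
- used_screen: The used screen: same shape, size and axes as screen1. It starts seated in the middle bay, tongue under the lip. To take it out, turn its rear end up about 0.3 rad about its tongue edge, draw it back along the bay's +x by about 25 mm, then lift.
- drain_tray: Loose grey open tray, 170 x 120 x 30 mm, walls and floor 4 to 5 mm thick, 0.5 kg. Origin: centre of its underside; x along its length, z up.
- valve (a joint): Angle of the water lever on its block, rad: 0 = leaning fully towards the robot (-x of valve_base), water off; 1.0 = leaning fully away (+x), water on. It stays where it is left; light friction (under 2 N at the tip), hard stops at 0 and 1.0.
- valve_base: Aluminium block of the water lever, 70 x 50 x 25 mm, fixed; origin: centre of its underside, x = direction in which the lever swings open, z up. The lever's hinge lies along y, 22 mm above the origin; the lever is a 10 mm steel rod 90 mm long, upright at joint value 0.5, with a black ball 26 mm across on its end.
- valve_tip (a point): Centre of the black ball on the end of the water lever.
- lens_tray: Bystander, to be left where it is: white open lens tray, 80 x 130 x 28 mm. Origin: centre of its underside.
- driver: Bystander, to be left where it is: screwdriver. Origin: on the table under it, x along its length.
- brush: Bystander, to be left where it is: brush. Origin: on the table under it, x along its length.
- glasses_case: Bystander, to be left where it is: black glasses case, 60 x 160 x 45 mm. Origin: centre of its underside.
- blank_a: Bystander, to be left where it is: round lens blank, 70 mm across, 10 mm thick. Origin: centre of its underside.
- cup: Bystander, to be left where it is: white cup, 76 mm across, 85 mm high. Origin: centre of its underside.
- polish: Bystander, to be left where it is: bottle of polish, 56 mm across, 130 mm high. Origin: centre of its underside.

How it is judged:
By the outcome, as a careful person would: the job done as asked, in the order asked, and still so for the second after the job is handed in, with the robot touching nothing.
Of screen1, screen2, screen3 only 2 to 3 are there at a start; the rules pass over those that are not, and their reading is None.
At some moment in a run one of drain_tray may be knocked a few centimetres aside while the robot is not near it.
Once in a run the grip may slacken for a moment while it holds something.
It also fails if it takes over 210 s, if anything falls off the work surface, if the arm or the gripper's body presses on something with over 40 N, if the wrist force passes 120 N, or if a joint passes its speed limit or range.

## Working session

There is one attempt and no reset: what is moved stays moved. The work goes in short steps, Python scripts to look and compute and a shell command to move; the robot and the scene stay as the last step left them, time stands still between calls to the robot, and variables do not carry over. Pictures are saved under pics/ and viewed, about 12 in all and at most 16, crops included, and the job is handed in when it is done.

```bash
ls; mkdir -p pics
python3 - <<'E'
from workcell import r
import cv2,numpy as np
s=r.state();print({k:np.round(v,3).tolist() for k,v in s.items()})
for n in("scene","top"):
    p=r.snapshot(n);cv2.imwrite(f"pics/{n}0.png",p["img"][:,:,::-1])
    R=cv2.Rodrigues(np.array(p["rvec"]))[0];print(n,p["fx"],p["fy"],p["cx"],p["cy"],"C",(-R.T@np.array(p["tvec"]).ravel()).round(3),R.round(3).tolist())
    for t in("screen1","used_screen","dock1","edger","drain_tray","valve_tip","valve_base","lens_tray","driver","brush","glasses_case","blank_a","cup","polish"):
        print(t,[(round(float(d["conf"]),2),np.round(d["pixel"]).tolist(),int(d["pixels"].sum())) for d in r.masks_of(t,p)])
E
```

```text
pics
{'t': 0.0, 'joints': [1.245, 0.239, -0.014, 1.319, 0.0, 1.571], 'dq': [-0.0, 0.001, 0.001, 0.001, 0.002, -0.0], 'tau': [0.002, -53.878, 34.644, 0.019, 0.0, 0.0], 'tcp_pos': [0.168, 0.497, 0.231], 'tcp_rot': [0.162, 0.987, -0.001, -0.0], 'force': [0.115, -0.072, -0.35], 'wrist_torque': [-0.012, -0.056, 0.026], 'width': 0.085}
scene 615.1765372411525 615.1765372411525 326.1253657503754 235.21664216578023 C [1.56  0.585 0.945] [[-0.487, 0.873, -0.006], [0.52, 0.285, -0.806], [-0.702, -0.395, -0.592]]
screen1 [(0.98, [257.0, 272.0], 923), (0.83, [305.0, 227.0], 814)]
used_screen [(0.83, [371.0, 273.0], 774)]
dock1 [(0.94, [266.0, 272.0], 1339), (0.82, [316.0, 237.0], 892), (0.71, [234.0, 202.0], 1438), (0.61, [501.0, 288.0], 717)]
edger [(0.58, [359.0, 307.0], 12948), (0.17, [501.0, 267.0], 189)]
drain_tray [(0.91, [200.0, 249.0], 2826)]
valve_tip [(0.43, [502.0, 264.0], 166)]
valve_base [(0.73, [501.0, 287.0], 791)]
lens_tray [(0.79, [394.0, 238.0], 1460)]
driver [(0.74, [448.0, 240.0], 408), (0.6, [498.0, 287.0], 679)]
brush [(0.71, [282.0, 193.0], 645)]
glasses_case [(0.9, [216.0
[... 410 characters left out ...]
 307.0], 1272)]
used_screen [(0.88, [275.0, 226.0], 936), (0.49, [451.0, 284.0], 2111)]
dock1 [(0.81, [452.0, 283.0], 2131), (0.74, [354.0, 283.0], 1021), (0.63, [374.0, 214.0], 831), (0.51, [183.0, 288.0], 582)]
edger [(0.78, [271.0, 201.0], 8515)]
drain_tray [(0.83, [432.0, 214.0], 2660), (0.42, [372.0, 159.0], 1227)]
valve_tip []
valve_base [(0.9, [182.0, 284.0], 568)]
lens_tray [(0.97, [286.0, 306.0], 1365)]
driver [(0.83, [246.0, 329.0], 322)]
brush [(0.89, [416.0, 319.0], 869), (0.71, [268.0, 205.0], 8621)]
glasses_case [(0.92, [370.0, 161.0], 1112)]
blank_a [(0.93, [489.0, 257.0], 469), (0.59, [450.0, 282.0], 2103)]
cup [(0.3, [246.0, 327.0], 374)]
polish [(0.55, [494.0, 316.0], 561)]
```

Run:
```python
import cv2
a=cv2.imread("pics/top0.png");cv2.imwrite("pics/topz.png",cv2.resize(a[120:350,140:520],(800,484),interpolation=cv2.INTER_CUBIC))
b=cv2.imread("pics/scene0.png");cv2.imwrite("pics/scz.png",cv2.resize(b[140:440,150:570],(800,571),interpolation=cv2.INTER_CUBIC))
```

```text
(no output)
```

View pics/topz.png

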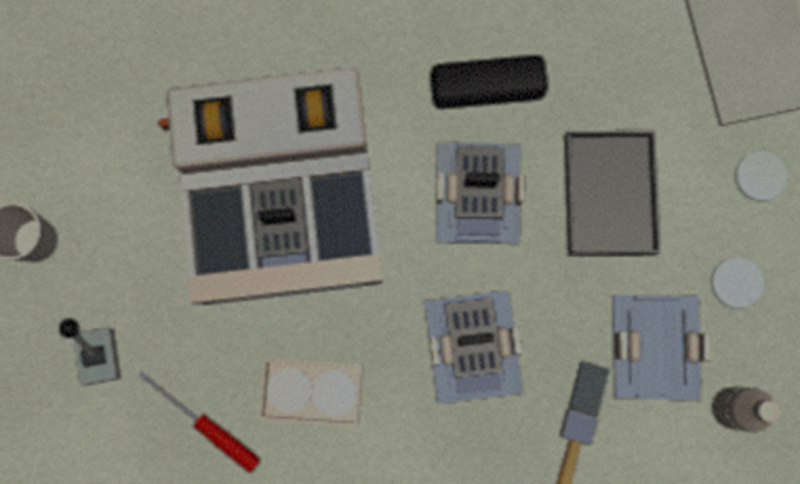

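View pics/scz.png

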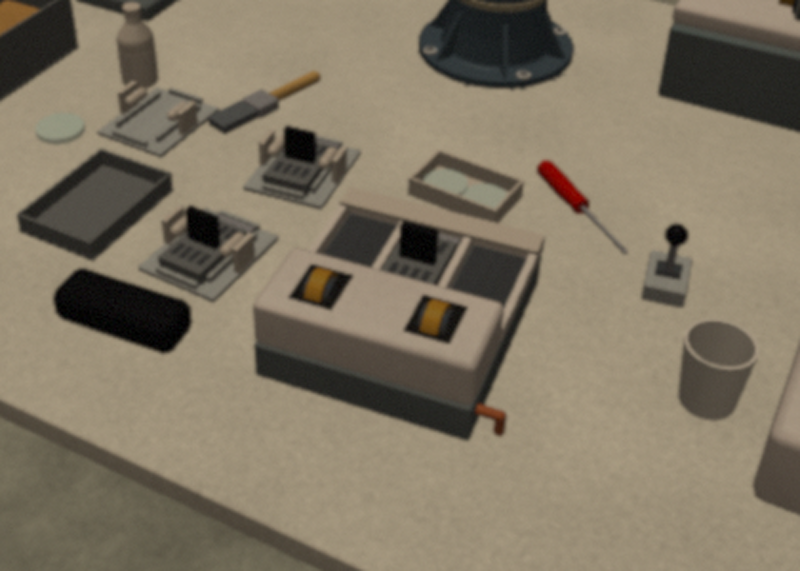

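Both views show two screens in docks, beside and behind the edger. The third dock, at top crop (657,347), is empty, and the used screen is in the middle bay. Next I'll fit the poses from the masks.

```bash
cat > h.py <<'E'
import numpy as np,cv2
from scipy.optimize import minimize
from workcell import r
def proj(p,X): return cv2.projectPoints(np.asarray(X,float).reshape(-1,1,3),np.array(p["rvec"],float),np.array(p["tvec"],float),np.array([[p["fx"],0,p["cx"]],[0,p["fy"],p["cy"]],[0,0,1.]]),None)[0][:,0]
def ray(p,uv,z):
    R=cv2.Rodrigues(np.array(p["rvec"],float))[0];t=np.array(p["tvec"],float).ravel();C=-R.T@t
    d=R.T@np.array([(uv[0]-p["cx"])/p["fx"],(uv[1]-p["cy"])/p["fy"],1]);return C+d*(z-C[2])/d[2]
def box(x0,x1,y0,y1,z0,z1): return np.array([[x,y,z] for x in(x0,x1) for y in(y0,y1) for z in(z0,z1)])/1000.
def T(q,X,z=0): c,s=np.cos(q[2]),np.sin(q[2]);return X@np.array([[c,s,0],[-s,c,0],[0,0,1]])+[q[0],q[1],z]
SCR=[box(-38,60,-32,32,0,20),box(-60,-38,-29,29,0,8),box(2,14,-22,22,20,66)]
DOCK=[box(-70,70,-58,58,0,8)]+[box(-21,21,s*38-4,s*38+4,8,44) for s in(1,-1)]
EDG=[box(-83,192,-125,125,0,50),box(-83,-51,-125,125,50,73),box(85,192,-125,125,50,110)]+[box(-51,85,a-4,a+4,50,68) for a in(-121,-40,40,121)]
TRAY=[box(-85,85,-60,60,0,30)];VB=[box(-35,35,-25,25,0,25)]
def sil(p,q,bs,z=0):
    m=np.zeros((1440,1920),np.uint8)
    for b in bs: cv2.fillConvexPoly(m,cv2.convexHull(np.round((proj(p,T(q,b,z))+.5)*3*16).astype(np.int32)),1,shift=4)
    return cv2.resize(m.astype(np.float32),(640,480),interpolation=cv2.INTER_AREA)
def fit(pm,bs,q0,z=0):
    f=lambda q:sum(1-np.minimum(m,s).sum()/np.maximum(m,s).sum() for p,m in pm for s in[sil(p,q,bs,z)])
    o=None
    for k in range(2):
        x0=q0 if o is None else o.x
        o=minimize(f,x0,method="Nelder-Mead",options=dict(initial_simplex=[x0]+[np.add(x0,d) for d in([.012,0,0],[0,.012,0],[0,0,.1])],maxiter=90))
    return o.x,o.fun/len(pm)
def best(t,p,uv,rad=40):
    for d in r.masks_of(t,p):
        if np.hypot(*(np.array(d["pixel"])-uv))<rad: return d["pixels"].astype(np.float32)
def wire(im,p,q,bs,z,col):
    for b in bs:
        u=np.round(proj(p,T(q,b,z))*3).astype(int)
        for i in range(8):
            for j in(1,2,4):
                if not i&j: cv2.line(im,tuple(map(int,u[i])),tuple(map(int,u[i|j])),col,1,cv2.LINE_AA)
E
cat > m.py <<'E'
from h import *
T0=r.snapshot("top");S0=r.snapshot("scene")
tc={}
ims={k:cv2.resize(p["img"][:,:,::-1],None,fx=3,fy=3,interpolation=cv2.INTER_CUBIC) for k,p in(("t",T0),("s",S0))}
for n,t,ut,us,bs,z,q0 in(("edger","edger",(271,201),(359,307),EDG,0,None),("tray","drain_tray",(432,214),(200,249),TRAY,0,None),("vbase","valve_base",(182,284),(501,287),VB,0,None)):
    mt=best(t,T0,ut);ms=best(t,S0,us)
    if n=="edger":
        for p,m,u in((T0,mt,(275,226)),(S0,ms,(371,273))):
            v=best("used_screen",p,u); 
            if v is not None: np.maximum(m,v,out=m)
    g=ray(T0,ut,.02)
    for pm,l in(([(T0,mt),(S0,ms)],"both"),([(T0,mt)],"top")):
        q,f=fit(pm,bs,[g[0],g[1],0.1 if n!="tray" else 1.57]);print(n,l,q.round(4),round(f,3))
        if l=="both":
            for k,p in(("t",T0),("s",S0)): wire(ims[k],p,q,bs,z,(0,0,255))
for n,ut,us in(("A",(364,284),(305,227)),("B",(369,213),(257,272))):
    pm=[]
    for p,u in((T0,ut),(S0,us)):
        m=best("screen1",p,u,12);pm.append((p,m))
    g=ray(T0,ut,.02)
    for pp,l in((pm,"both"),(pm[:1],"top")):
        q,f=fit(pp,SCR,[g[0],g[1],.0],.008);print("scr",n,l,q.round(4),round(f,3))
        if l=="both":
            for k,p in(("t",T0),("s",S0)): wire(ims[k],p,q,SCR,.008,(0,255,0));wire(ims[k],p,q,DOCK[:1],0,(255,0,0))
cv2.imwrite("pics/tw.png",ims["t"][400:1000,400:1200]);cv2.imwrite("pics/tw2.png",ims["t"][400:1000,700:1500]);cv2.imwrite("pics/sw.png",ims["s"][540:1140,500:1300])
for d in(T0,S0):
    im=d["img"].astype(int);x0,x1,y0,y1=(150,200,255,320) if d is T0 else (480,530,245,310)
    m=(im[y0:y1,x0:x1].max(2)<45).astype(np.uint8);n,l,st,c=cv2.connectedComponentsWithStats(m);print([(st[i,4],(c[i]+[x0,y0]).round(1).tolist()) for i in range(1,n) if st[i,4]>8])
E
python3 m.py
```

```text
edger both [0.597  0.1541 0.1069] 0.036
edger top [0.5985 0.1529 0.1012] 0.034
tray both [ 0.6482 -0.2908  3.1289] 0.031
tray top [ 0.6485 -0.292   3.1282] 0.021
vbase both [0.4362 0.4066 0.1763] 0.215
vbase top [0.437  0.4049 0.1704] 0.169
scr A both [ 0.4432 -0.0989  0.1142] 0.135
scr A top [ 0.4439 -0.099   0.1044] 0.065Traceback (most recent call last):
  File "m.py", line 22, in <module>
    q,f=fit(pp,SCR,[g[0],g[1],.0],.008);print("scr",n,l,q.round(4),round(f,3))
        ~~~^^^^^^^^^^^^^^^^^^^^^^^^^^^^
  File "h.py", line 23, in fit
    o=minimize(f,x0,method="Nelder-Mead",options=dict(initial_simplex=[x0]+[np.add(x0,d) for d in([.012,0,0],[0,.012,0],[0,0,.1])],maxiter=90))
    res = _minimize_neldermead(fun, x0, args, callback, bounds=bounds,
                               **options)
    fsim[k] = func(sim[k])
              ~~~~^^^^^^^^
    fx = function(np.copy(x), *(wrapper_args + args))
  File "h.py", line 19, in <lambda>
    f=lambda q:sum(1-np.minimum(m,s).sum()/np.maximum(m,s).sum() for p,m in pm for s in[sil(p,q,bs,z)])
               ~~~^^^^^^^^^^^^^^^^^^^^^^^^^^^^^^^^^^^^^^^^^^^^^^^^^^^^^^^^^^^^^^^^^^^^^^^^^^^^^^^^^^^^^
  File "h.py", line 19, in <genexpr>
    f=lambda q:sum(1-np.minimum(m,s).sum()/np.maximum(m,s).sum() for p,m in pm for s in[sil(p,q,bs,z)])
                     ~~~~~~~~~~^^^^^
TypeError: '<=' not supported between instances of 'NoneType' and 'float'
```

```bash
sed -i 's/m=best("screen1",p,u,12);pm.append((p,m))/m=best("screen1",p,u,20)\n        if m is None: m=best("used_screen",p,u,20)\n        if m is not None: pm.append((p,m))\n        else: print("miss",n,u)/' m.py; python3 m.py
```

```text
edger both [0.5968 0.1544 0.1082] 0.04
edger top [0.5989 0.1524 0.1091] 0.044
tray both [ 0.6487 -0.2905  3.1375] 0.032
tray top [ 0.6493 -0.2919 -0.0116] 0.021
vbase both [0.4363 0.4074 0.1692] 0.216
vbase top [0.4371 0.4055 0.1698] 0.176
scr A both [ 0.4431 -0.099   0.1189] 0.129
scr A top [ 0.4438 -0.0996  0.1019] 0.073
scr B both [ 0.6518 -0.1117 -0.0608] 0.109
scr B top [ 0.6528 -0.1119 -0.0594] 0.052
[(np.int32(55), [172.5, 275.7])]
[(np.int32(82), [504.5, 263.4]), (np.int32(16), [500.4, 282.8])]
```

View pics/tw.png

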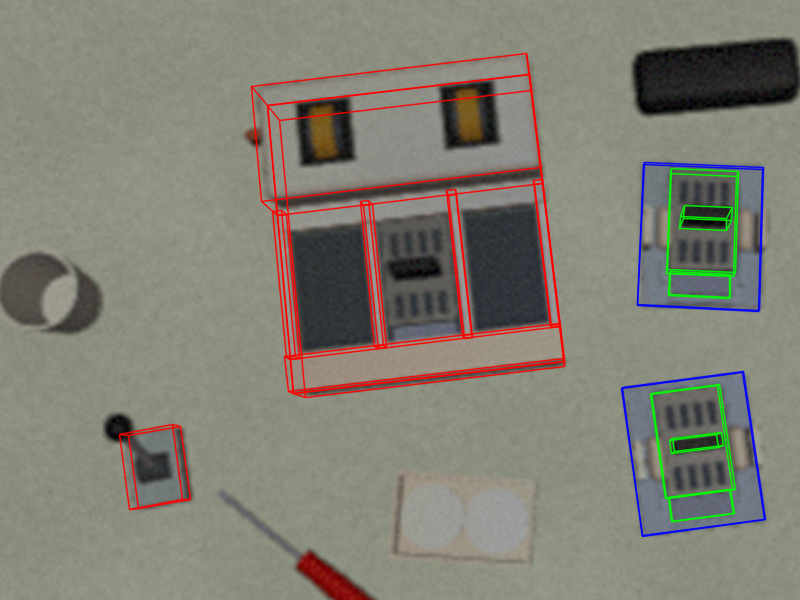

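Run:
```python
from h import *
T0=r.snapshot("top");S0=r.snapshot("scene")
P=[np.array([[p["fx"],0,p["cx"]],[0,p["fy"],p["cy"]],[0,0,1.]])@np.c_[cv2.Rodrigues(np.array(p["rvec"]))[0],np.array(p["tvec"]).ravel()] for p in(T0,S0)]
X=cv2.triangulatePoints(P[0],P[1],np.array([[172.5],[275.7]]),np.array([[504.5],[263.4]])).ravel();X=X[:3]/X[3];print("ball",X.round(4))
b=np.array([.4365,.4065]);a=.17
for j in np.arange(0,1.01,.1): print(round(j,1),(np.r_[b,.022]+.09*np.array([np.sin(j-.5)*np.cos(a),np.sin(j-.5)*np.sin(a),np.cos(j-.5)])).round(3))
```

```text
ball [0.4684 0.4121 0.1038]
0.0 [0.394 0.399 0.101]
0.1 [0.402 0.401 0.105]
0.2 [0.41  0.402 0.108]
0.3 [0.419 0.403 0.11 ]
0.4 [0.428 0.405 0.112]
0.5 [0.436 0.406 0.112]
0.6 [0.445 0.408 0.112]
0.7 [0.454 0.41  0.11 ]
0.8 [0.463 0.411 0.108]
0.9 [0.471 0.412 0.105]
1.0 [0.479 0.414 0.101]
```

View pics/tw2.png

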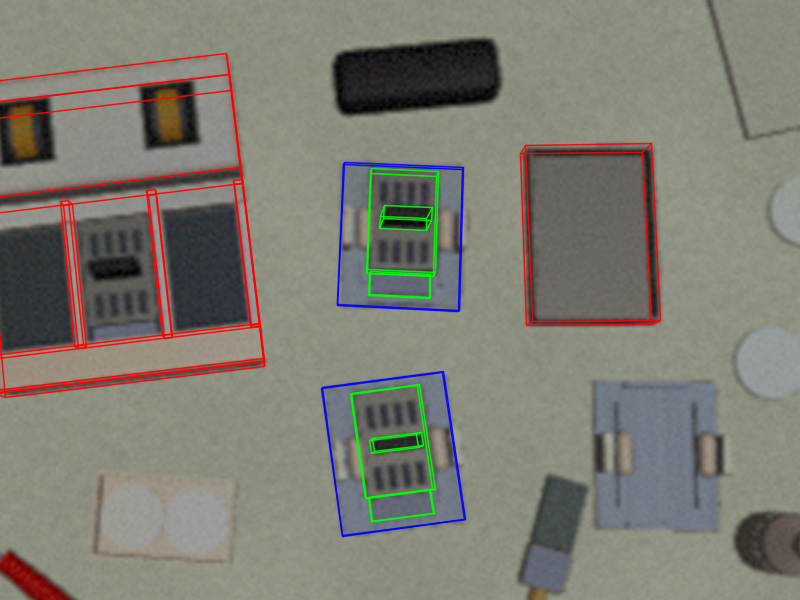

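The edger, tray and screen A overlays fit. Screen B's dock overlay is a few degrees off in yaw. The empty dock is visible at (657,455), and the valve ball at (118,427). I'll refine the dock fits and start on the valve.

```bash
cat >> h.py <<'E'
def phi():
    s=r.state();from scipy.spatial.transform import Rotation as Ro
    M=Ro.from_quat(s["tcp_rot"]).as_matrix();return np.arctan2(M[1,0],M[0,0])%(2*np.pi),np.array(s["tcp_pos"]),M[2,2]
def go(x,y,z,a=None):
    "tool shift (mm) from here to a TCP target; a=wanted edger-like yaw -> turn needed first"
    f,p,_=phi();t=0
    if a is not None: t=-((np.pi+a-f+np.pi)%(2*np.pi)-np.pi);f=np.pi+a
    d=np.array([x,y,z])-p;c,s=np.cos(f),np.sin(f)
    print("turn",round(t,3),"shift",(1000*np.array([d[0]*c+d[1]*s,d[0]*s-d[1]*c,-d[2]])).round(1))
E
python3 - <<'E'
from h import *
T0=r.snapshot("top");S0=r.snapshot("scene")
for n,ut,q0 in(("A",(362,284),(.443,-.099,.1)),("B",(372,213),(.652,-.112,-.02))):
    hs=[]
    for p in(T0,S0):
        u=proj(p,[[q0[0],q0[1],.03]])[0]
        m=np.zeros((480,640),np.float32)
        for t in("dock1","screen1"):
            for d in r.masks_of(t,p):
                if np.hypot(*(np.array(d["pixel"])-u))<22 and d["pixels"].sum()<3500: m=np.maximum(m,d["pixels"])
        hs.append((p,m))
    for pm in(hs,hs[:1]): 
        q,f=fit(pm,DOCK+[b+[0,0,.008] for b in SCR],list(q0));print(n,len(pm),q.round(4),round(f,3))
    # fin: dark pixels in top
    p=T0;u=proj(p,T(q0,np.array([[.008,0,.074]])))[0].round().astype(int)
    k=(p["img"][u[1]-9:u[1]+12,u[0]-14:u[0]+15].max(2)<45).astype(np.uint8)
    c=cv2.minAreaRect(np.argwhere(k)[:,::-1].astype(np.float32));print("fin dark",np.add(c[0],[u[0]-14,u[1]-9]),c[1:],ray(p,np.add(c[0],[u[0]-14,u[1]-9]),.06))
b=np.array([.4365,.4065])+.072*np.array([.985,.17]);go(*b,.092,.108)
E
python3 -m jog '[[[0,0,0,-0.108],[0,0,0,-0.108],[0,0,0,-0.108],[0,0,0,-0.108]]]' 0 40
```

```text
A 2 [ 0.4432 -0.0992  0.1247] 0.103
A 1 [ 0.4435 -0.1009  0.1118] 0.094
fin dark [365.46951294 280.72561073] ((3.092083215713501, 15.349983215332031), 83.6598129272461) [ 0.45104554 -0.09808544  0.06      ]
B 2 [ 0.6522 -0.1106 -0.013 ] 0.338
B 1 [ 0.665  -0.112  -0.0181] 0.544
fin dark [368.5 205. ] ((15.0, 6.0), 0.0) [ 0.66037032 -0.11178765  0.06      ]
turn -0.434 shift [-329.  -114.7  139.3]
t: 3.83
tcp_pos: [0.168, 0.4973, 0.2313]
tcp_rot: [-0.056, 0.998, -0.0, -0.0]
force: [0.7, 0.3, -0.1]
width: 0.0388
```

```bash
python3 -m jog '[[[-33,-11.5,0,0],[-33,-11.5,0,0],[-33,-11.5,0,0],[-33,-11.5,0,0],[-33,-11.5,0,0],[-33,-11.5,0,0],[-33,-11.5,0,0],[-33,-11.5,0,0],[-33,-11.5,0,0],[-32,-11.2,0,0],[0,0,0,0],[0,0,0,0]]]'; python3 -c "
from h import *
b=np.array([.4365,.4065])+.072*np.array([.985,.17]);go(*b,.092)"
```

```text
t: 4.83
tcp_pos: [0.5089, 0.4172, 0.2303]
tcp_rot: [-0.052, 0.999, -0.0, -0.0]
force: [0.4, -0.2, 0.3]
width: 0.0001
turn 0 shift [  1.3   1.6 138.3]
```

```bash
python3 -m jog '[[[1,1.5,30,0],[0,0,30,0],[0,0,30,0],[0,0,30,0],[0,0,18,0],[0,0,0,0]]]'; python3 -m jog '[[[12,-0.7,0,0],[12,-0.7,0,0],[12,-0.7,0,0],[12,-0.7,0,0],[12,-0.7,0,0],[12,-0.7,0,0],[10,-0.6,0,0],[0,0,0,0]]]'
```

```text
t: 5.33
tcp_pos: [0.5029, 0.4184, 0.0892]
tcp_rot: [-0.054, 0.999, -0.002, -0.003]
force: [-0.1, -0.7, 0.5]
width: -0.0002
t: 6.0
tcp_pos: [0.4233, 0.4063, 0.0948]
tcp_rot: [-0.054, 0.999, 0.0, 0.0]
force: [0.6, -0.2, -0.6]
width: -0.0004
```

```bash
python3 -m jog '[[[3,0,0,0],[3,0,0,0],[0,0,0,0]]]'; python3 -m jog '[[[3,0,0,0],[0,0,0,0]]]'
```

```text
t: 6.25
tcp_pos: [0.4191, 0.4056, 0.0935]
tcp_rot: [-0.053, 0.999, 0.0, 0.0]
force: [0.3, -0.2, 0.8]
width: -0.0001
t: 6.42
tcp_pos: [0.4161, 0.4051, 0.0932]
tcp_rot: [-0.053, 0.999, -0.0, -0.0]
force: [-1.0, 0.3, -0.1]
width: 0.0002
```

```bash
for i in 1 2; do python3 -m jog '[[[3,-0.4,0,0],[0,0,0,0]]]'|grep -E "pos|force"; done
python3 - <<'E'
from h import *
T0=r.snapshot("top");S0=r.snapshot("scene")
a=cv2.resize(S0["img"][200:340,440:580,::-1],(500,500),interpolation=cv2.INTER_CUBIC);b=cv2.resize(T0["img"][220:340,130:210,::-1],(300,450),interpolation=cv2.INTER_CUBIC)
c=np.zeros((500,800,3),np.uint8);c[:,:500]=a;c[:450,500:]=b;cv2.imwrite("pics/valve.png",c)
E
```

```text
tcp_pos: [0.4156, 0.4051, 0.0934]
force: [10.7, 1.4, -6.6]
tcp_pos: [0.4152, 0.4051, 0.0936]
force: [21.1, 4.2, -12.1]
```

View pics/valve.png

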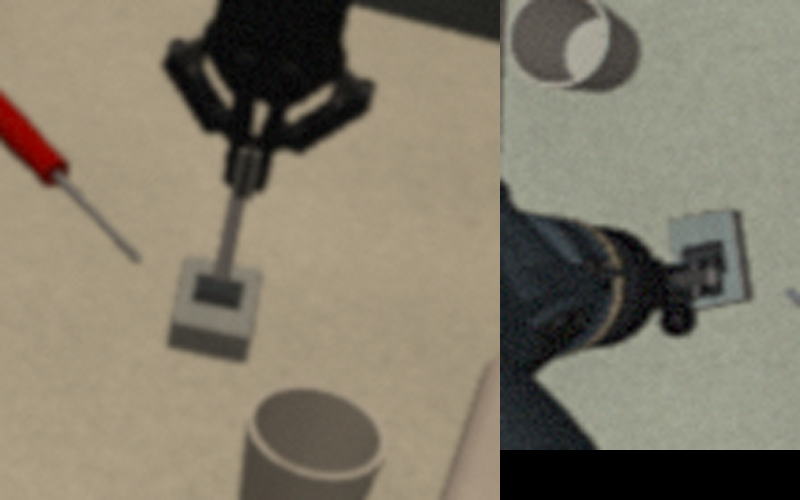

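```bash
python3 -m jog '[[[-12,0,0,0],[-15,0,0,0],[0,0,-41,0],[0,0,-41,0],[0,0,-30,0],[0,0,0,0],[0,0,0,0]]]' 60
python3 - <<'E'
from h import *
T0=r.snapshot("top");S0=r.snapshot("scene")
for p,u in((T0,(272,222)),(S0,(371,268))):
    for t in ("used_screen",):
        for d in r.masks_of(t,p)[:2]: print(t,d["conf"],d["pixel"],d["pixels"].sum())
p=T0;k=(p["img"][212:236,255:290].max(2)<45).astype(np.uint8);c=cv2.minAreaRect(np.argwhere(k)[:,::-1].astype(np.float32));cc=np.add(c[0],[255,212]);print(cc,c[1:],ray(p,cc,.105))
q=(.597,.154,.107);print(T(q,np.array([[.008,0,.1]])));go(*T(q,np.array([[.008,0,.18]]))[0],.107)
im=T0["img"];m=(im.max(2)<45)
ball=m[255:320,150:200];n,l,st,ce=cv2.connectedComponentsWithStats(ball.astype(np.uint8));print([(st[i,4],ce[i]+[150,255],ray(T0,ce[i]+[150,255],.101)) for i in range(1,n) if st[i,4]>8])
E
```

```text
t: 7.43
tcp_pos: [0.438, 0.4072, 0.2072]
tcp_rot: [-0.053, 0.999, 0.001, 0.001]
force: [0.3, -0.2, -0.9]
width: 0.0598
used_screen 0.8 [275.1, 224.0] 869
used_screen 0.83 [368.9, 272.8] 856
[271.04918098 222.54098415] ((6.156430721282959, 15.934290885925293), 84.80557250976562) [0.60656769 0.15300727 0.105     ]
[[0.60495425 0.15485437 0.1       ]]
turn -0.001 shift [-140.6 -267.7   23.8]
[(np.int32(204), array([160.12745098, 283.58333333]), array([0.44868037, 0.44401233, 0.101     ])), (np.int32(53), array([177.0754717 , 304.47169811]), array([0.39392856, 0.39757977, 0.101     ]))]
```

The ball is at (.394,.398), which is lever angle 0, so the water is off. Now over to the used screen.

```bash
python3 -m jog '[[[-14,-26.8,2,0],[-14,-26.8,2,0],[-14,-26.8,2,0],[-14,-26.8,2,0],[-14,-26.8,2,0],[-14,-26.8,2,0],[-14,-26.8,2,0],[-14,-26.8,2,0],[-14,-26.8,2,0],[-14,-26.8,2,0],[0,0,0,0],[0,0,0,0]]]' 60; python3 -c "
from h import *
go(.6055,.1542,.08,.107)"
```

```text
t: 8.63
tcp_pos: [0.6047, 0.1533, 0.1836]
tcp_rot: [-0.052, 0.999, -0.0, -0.001]
force: [-0.2, 0.3, 0.1]
width: 0.0599
turn -0.003 shift [ -0.9   0.8 103.6]
```

```bash
python3 -m jog '[[[-1,1,20,-0.003],[0,0,20,0],[0,0,20,0],[0,0,20,0],[0,0,12,0],[0,0,6,0],[0,0,5,0],[0,0,0,0],[0,0,0,0]]]' 60; python3 -m jog '[[[0,0,0,0],[0,0,0,0],[0,0,0,0],[0,0,0,0],[0,0,0,0]]]' 30 40
```

```text
t: 9.38
tcp_pos: [0.6057, 0.1564, 0.0827]
tcp_rot: [-0.055, 0.998, 0.0, 0.0]
force: [0.6, -1.3, -0.5]
width: 0.0597
t: 9.8
tcp_pos: [0.6063, 0.1562, 0.0834]
tcp_rot: [-0.055, 0.999, 0.0, 0.001]
force: [-0.6, 1.4, 6.7]
width: 0.0432
```

```bash
python3 -m jog '[[[2.7,0,-3.3,0],[2.8,0,-3.2,0],[3,0,-3.1,0],[3.2,0,-2.9,0],[0,0,0,0]]]' 30 30; python3 -m jog '[[[3.3,0,-2.8,0],[3.4,0,-2.6,0],[3.5,0,-2.4,0],[0,0,0,0]]]';python3 - <<'E'
from h import *
S0=r.snapshot("scene");cv2.imwrite("pics/u1.png",cv2.resize(S0["img"][170:350,240:480,::-1],(800,600),interpolation=cv2.INTER_CUBIC))
E
```

```text
t: 10.22
tcp_pos: [0.5948, 0.1549, 0.0958]
tcp_rot: [-0.055, 0.999, 0.0, 0.001]
force: [5.4, 1.2, -2.2]
width: 0.043
t: 10.55
tcp_pos: [0.5852, 0.1539, 0.1038]
tcp_rot: [-0.055, 0.999, 0.0, 0.002]
force: [7.0, 2.2, -1.8]
width: 0.0433
```

View pics/u1.png

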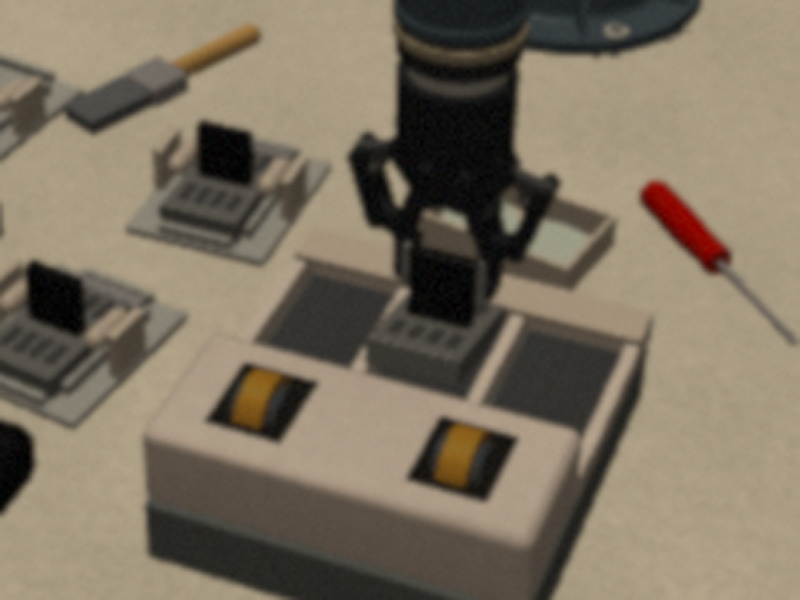

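The screen is tilted about its tongue, with its rear up at (420,360). Now I draw it back and lift.

```bash
python3 -m jog '[[[-5,0,-0.3,0],[-5,0,-0.3,0],[-5,0,-0.3,0],[-5,0,-0.3,0],[-4,0,-0.3,0],[0,0,0,0]]]' 30 50;  python3 -m jog '[[[0,0,-6,0],[0,0,-10,0],[0,0,-20,0],[0,0,-30,0],[0,0,-30,0],[0,0,0,0]]]'
python3 - <<'E'
from h import *
S0=r.snapshot("scene");cv2.imwrite("pics/u2.png",cv2.resize(S0["img"][130:310,240:480,::-1],(600,450),interpolation=cv2.INTER_CUBIC))
T0=r.snapshot("top");q,f=None,None
for p,u in((T0,(432,214)),(S0,(200,249))):
    m=best("drain_tray",p,u); print(None if m is None else fit([(p,m)],TRAY,[.6487,-.2908,0]))
go(.648,-.291,.2,-.01)
E
```

```text
t: 11.1
tcp_pos: [0.6085, 0.1563, 0.1038]
tcp_rot: [-0.055, 0.999, -0.0, -0.0]
force: [-0.3, 0.7, -2.3]
width: 0.0429
t: 11.6
tcp_pos: [0.6099, 0.1568, 0.2074]
tcp_rot: [-0.055, 0.998, 0.001, 0.005]
force: [1.2, 0.6, -0.9]
width: 0.0431
(array([ 0.64897937, -0.31511614, -0.01400002]), np.float64(0.022036492824554443))
(array([ 0.64614274, -0.31230887,  0.0193831 ]), np.float64(0.03393751382827759))
turn 0.119 shift [-4.530e+01 -4.467e+02 -2.000e-01]
```

View pics/u2.png

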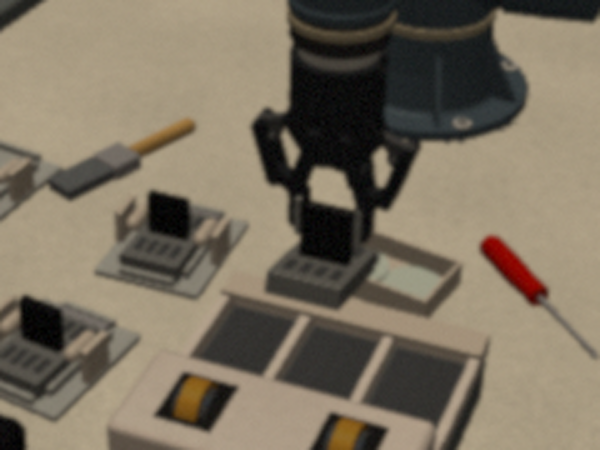

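The screen is held with the rear still up, at (320,265). The tray has been knocked to y≈-.314. I'll carry the screen over.

```bash
python3 -m jog '[[[-4,-36,0,0.04],[-4,-36,0,0.04],[-4,-36,0,0.035],[-4,-38,0,0],[-4,-40,0,0],[-4,-40,0,0],[-4,-40,0,0],[-4,-40,0,0],[-4,-40,0,0],[-4,-40,0,0],[-4,-40,0,0],[0,0,0,0]]]'; python3 -m jog '[[[0,0,0,0],[0,0,0,0]]]'
python3 - <<'E'
from h import *
T0=r.snapshot("top");S0=r.snapshot("scene")
m=best("drain_tray",S0,(195,255),60); print(None if m is None else fit([(S0,m)],TRAY,[.6487,-.31,0]))
go(.654,-.3145,.065,-.01)
E
```

```text
t: 12.8
tcp_pos: [0.6562, -0.2759, 0.1974]
tcp_rot: [0.006, 1.0, -0.001, -0.001]
force: [-1.2, 1.2, -3.0]
width: 0.0431
t: 12.97
tcp_pos: [0.6566, -0.2688, 0.1985]
tcp_rot: [0.003, 1.0, 0.001, -0.001]
force: [-0.2, 0.6, -2.6]
width: 0.043
(array([ 0.64557375, -0.31128235, -0.01324362]), np.float64(0.04369896650314331))
turn 0.006 shift [  2.8 -47.2 134.9]
```

```bash
python3 -m jog '[[[2,-15,0,0],[1,-15,0,0],[0,-15,0,0],[0,0,30,0],[0,0,30,0],[0,0,30,0],[0,0,30,0],[0,0,10,0],[0,0,0,0],[0,0,0,0]]]'; python3 -m jog '[[[0,0,4,0],[0,0,4,0],[0,0,4,0],[0,0,0,0]]]' 30 30; python3 -m jog '[[[0,0,4,0],[0,0,4,0],[0,0,0,0]]]'
```

```text
t: 13.95
tcp_pos: [0.6542, -0.3145, 0.0708]
tcp_rot: [0.003, 1.0, -0.0, 0.0]
force: [1.5, 0.8, -1.6]
width: 0.043
t: 14.28
tcp_pos: [0.6541, -0.3137, 0.0581]
tcp_rot: [0.003, 1.0, -0.0, 0.0]
force: [-0.3, 0.1, -2.6]
width: 0.0433
t: 14.53
tcp_pos: [0.6556, -0.314, 0.0513]
tcp_rot: [0.003, 1.0, -0.001, 0.002]
force: [1.4, -0.0, 7.4]
width: 0.0432
```

```bash
python3 -m jog '[[[0,0,3,0],[0,0,3,0],[0,0,3,0],[0,0,0,0]]]' 30 20; python3 -m jog '[[[0,0,3,0],[0,0,0,0]]]';python3 - <<'E'
from h import *
S0=r.snapshot("scene");cv2.imwrite("pics/u3.png",cv2.resize(S0["img"][170:320,120:320,::-1],(600,450),interpolation=cv2.INTER_CUBIC))
E
```

```text
t: 14.87
tcp_pos: [0.6603, -0.3145, 0.0462]
tcp_rot: [0.002, 1.0, -0.002, 0.007]
force: [10.6, 4.8, 18.8]
width: 0.0433
t: 15.03
tcp_pos: [0.6616, -0.3146, 0.0442]
tcp_rot: [0.002, 1.0, -0.002, 0.008]
force: [14.0, 3.4, 22.0]
width: 0.0432
```

View pics/u3.png

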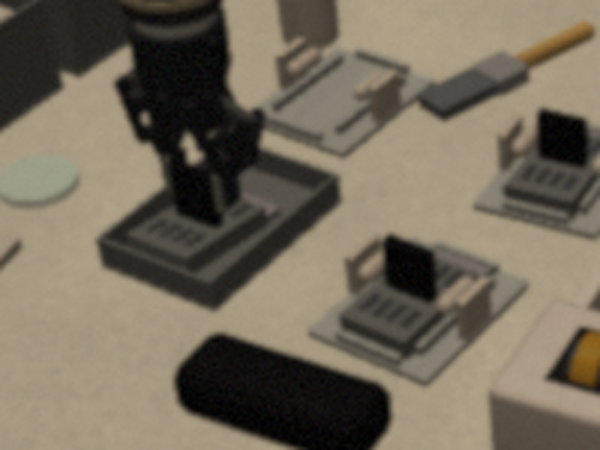

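It is almost flat in the tray, with the handle up at (195,190). I'll release it.

```bash
python3 -m jog '[[[0,0,-1,0],[0,0,-1,0],[0,0,0,0],[0,0,0,0],[0,0,0,0]]]' 60; python3 -m jog '[[[0,0,-20,0],[0,0,-40,0],[0,0,-40,0],[0,0,-40,0],[0,20,-10,0],[0,30,0,0],[0,40,0,0],[0,40,0,0],[0,40,0,0],[0,0,0,0]]]'
python3 - <<'E'
from h import *
T0=r.snapshot("top");S0=r.snapshot("scene")
a=cv2.resize(S0["img"][170:320,120:320,::-1],(560,420),interpolation=cv2.INTER_CUBIC);b=cv2.resize(T0["img"][150:330,400:500,::-1],(240,420),interpolation=cv2.INTER_CUBIC)
cv2.imwrite("pics/u4.png",np.hstack([a,b]))
go(.6523+.008,-.1112,.15,-.03)
E
```

```text
t: 15.5
tcp_pos: [0.6535, -0.3137, 0.0395]
tcp_rot: [0.003, 1.0, 0.0, -0.001]
force: [-0.9, -0.9, -0.7]
width: 0.0602
t: 16.33
tcp_pos: [0.6547, -0.1373, 0.1901]
tcp_rot: [0.0, 1.0, 0.001, -0.0]
force: [0.2, -0.8, -0.1]
width: 0.0602
turn 0.027 shift [-4.4 31.  40. ]
```

View pics/u4.png

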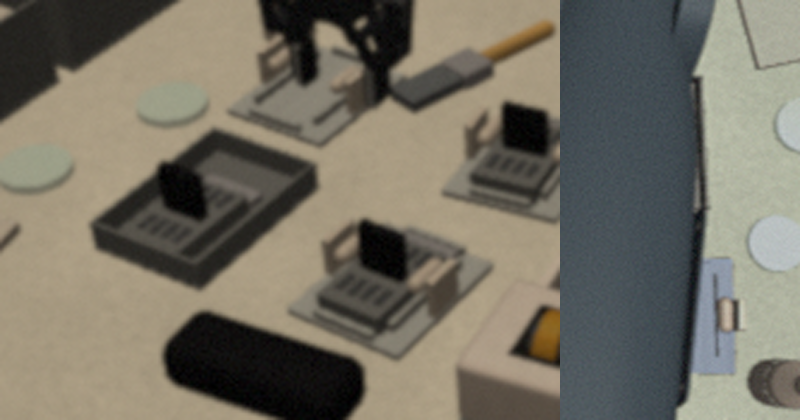

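The used screen lies flat in the tray with its handle up, at (185,190). Next is screen B, with yaw ≈ -0.018.

```bash
python3 -m jog '[[[-4.5,15,10,0.007],[0,11,10,0.007],[0,0,20,0],[0,0,20,0],[0,0,0,0],[0,0,0,0]]]' 62; python3 -c "
from h import *
go(.6603,-.1116,.046,-.018)"
```

```text
t: 16.93
tcp_pos: [0.659, -0.1189, 0.1291]
tcp_rot: [0.011, 1.0, 0.0, -0.001]
force: [0.2, 0.8, 0.5]
width: 0.062
turn -0.003 shift [-1.2  7.4 83.1]
```

```bash
python3 -m jog '[[[-1,7,20,0],[0,0,20,0],[0,0,20,0],[0,0,12,0],[0,0,6,0],[0,0,5,0],[0,0,0,0],[0,0,0,0]]]'; python3 -m jog '[[[0,0,0,0],[0,0,0,0],[0,0,0,0],[0,0,0,0],[0,0,0,0]]]' 30 90
```

```text
t: 17.6
tcp_pos: [0.6615, -0.1113, 0.0481]
tcp_rot: [0.01, 1.0, -0.0, 0.001]
force: [0.1, -0.1, 0.6]
width: 0.062
t: 18.02
tcp_pos: [0.6617, -0.1108, 0.0487]
tcp_rot: [0.01, 1.0, -0.0, 0.001]
force: [-0.5, 1.0, 6.3]
width: 0.0425
```

Pull straight up.

```bash
python3 -m jog '[[[0,0,-3,0],[0,0,-3,0],[0,0,-3,0],[0,0,-3,0],[0,0,-3,0],[0,0,-3,0],[0,0,0,0]]]'; python3 -m jog '[[[0,0,-20,0],[0,0,-30,0],[0,0,-40,0],[0,0,-30,0],[0,0,0,0],[0,0,0,0]]]'
python3 - <<'E'
from h import *
S0=r.snapshot("scene");cv2.imwrite("pics/b1.png",cv2.resize(S0["img"][130:310,170:410,::-1],(600,450),interpolation=cv2.INTER_CUBIC))
q=(.597,.154,.107)
go(*T(q,np.array([[.023,-.08,.2]]))[0],.107)
E
```

```text
t: 18.6
tcp_pos: [0.661, -0.1109, 0.0661]
tcp_rot: [0.01, 1.0, -0.0, 0.0]
force: [-1.9, -0.1, -0.9]
width: 0.0419
t: 19.1
tcp_pos: [0.6625, -0.1111, 0.188]
tcp_rot: [0.01, 1.0, -0.0, 0.003]
force: [-0.4, 0.2, -2.3]
width: 0.042
turn -0.127 shift [ 12.7 190.3 -14.1]
```

View pics/b1.png

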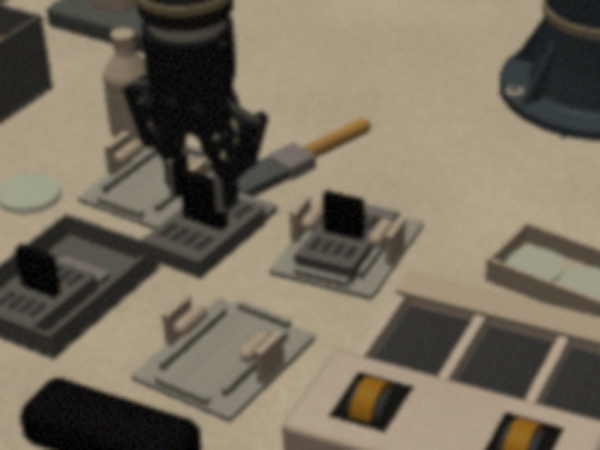

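Screen B is free and level at (205,225). I'll carry it to the right bay, hovering 15 mm to the rear.

```bash
python3 -m jog '[[[0,0,-4,-0.043],[0,0,-5,-0.042],[0,0,-5,-0.042],[2,30,0,0],[2,30,0,0],[2,30,0,0],[2,30,0,0],[2,30,0,0],[2,30,0,0],[0,8,0,0],[0,0,0,0],[0,0,0,0]]]'
python3 - <<'E'
from h import *
q=(.597,.1545,.107)
go(*T(q,np.array([[.023,-.08,.115]]))[0],.107)
E
```

```text
t: 20.15
tcp_pos: [0.6284, 0.0748, 0.1979]
tcp_rot: [-0.054, 0.999, -0.0, -0.001]
force: [-0.1, -0.3, -1.7]
width: 0.0421
turn 0.001 shift [-0.3  2.6 82.9]
```

```bash
python3 -m jog '[[[0,2.5,20,0],[0,0,20,0],[0,0,20,0],[0,0,15,0],[0,0,6,0],[0,0,0,0],[0,0,0,0]]]'
python3 - <<'E'
from h import *
q=(.597,.1545,.107)
go(*T(q,np.array([[.023,-.08,.112]]))[0],.107)
S0=r.snapshot("scene");cv2.imwrite("pics/b2.png",cv2.resize(S0["img"][190:350,250:450,::-1],(600,480),interpolation=cv2.INTER_CUBIC))
E
```

```text
t: 20.73
tcp_pos: [0.6288, 0.0763, 0.1182]
tcp_rot: [-0.053, 0.999, -0.0, -0.0]
force: [0.3, -0.7, -1.8]
width: 0.042
turn -0.001 shift [0.3 1.2 6.2]
```

View pics/b2.png

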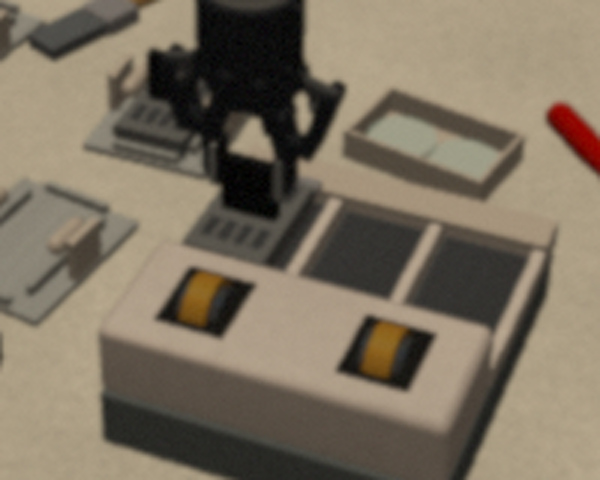

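The screen is over the right bay at (250,215). Now lower it and tilt it against the rear wall.

```bash
python3 -m jog '[[[0,1,4,0],[0,0,4,0],[0,0,0,0]]]' 30 35; python3 -m jog '[[[3,0,3,0],[3,0,3,0],[3,0,2.5,0],[0,0,0,0]]]'; python3 -m jog '[[[3,0,2.5,0],[2,0,2,0],[0,0,0,0]]]'
```

```text
t: 21.03
tcp_pos: [0.6289, 0.0783, 0.1104]
tcp_rot: [-0.054, 0.999, -0.0, 0.001]
force: [2.2, 0.0, 0.6]
width: 0.0421
t: 21.37
tcp_pos: [0.6213, 0.0775, 0.1041]
tcp_rot: [-0.054, 0.999, 0.0, 0.003]
force: [0.2, 0.2, 13.4]
width: 0.042
t: 21.62
tcp_pos: [0.6185, 0.0772, 0.1015]
tcp_rot: [-0.053, 0.999, 0.0, 0.005]
force: [0.8, -0.0, 21.0]
width: 0.0422
```

```bash
python3 -m jog '[[[3,0,0,0],[3,0,0,0],[3,0,0,0],[0,0,0,0]]]' 30 30; python3 -m jog '[[[3,0,0,0],[3,0,0,0],[0,0,0,0]]]'
python3 - <<'E'
from h import *
f,p,_=phi();q=np.array([.597,.1545]);d=p[:2]-q;print("edger xy",d@[np.cos(.107),np.sin(.107)],d@[-np.sin(.107),np.cos(.107)])
S0=r.snapshot("scene");T0=r.snapshot("top");a=cv2.resize(S0["img"][190:350,250:450,::-1],(600,480),interpolation=cv2.INTER_CUBIC)
cv2.imwrite("pics/b3.png",a)
E
```

```text
t: 21.95
tcp_pos: [0.6098, 0.0764, 0.1008]
tcp_rot: [-0.054, 0.999, 0.0, 0.005]
force: [6.8, 0.3, 14.0]
width: 0.0419
t: 22.2
tcp_pos: [0.6032, 0.0757, 0.1]
tcp_rot: [-0.054, 0.999, 0.0, 0.004]
force: [7.1, 1.8, 9.2]
width: 0.0423
edger xy -0.0022717569938062697 -0.07904068564686373
```

View pics/b3.png

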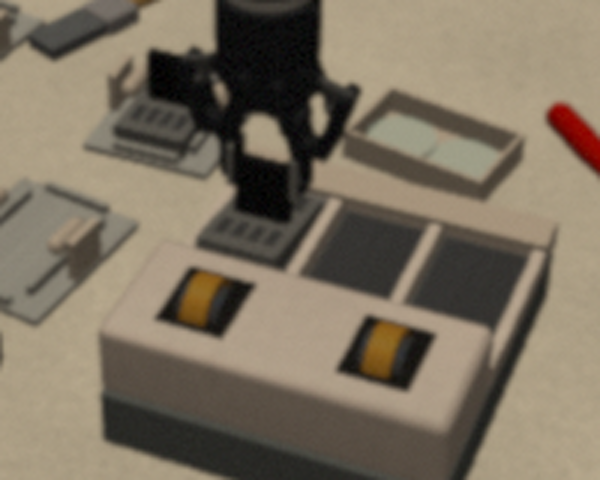

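```bash
python3 -m jog '[[[2,0,0,0],[0,0,0,0]]]'; python3 -m jog '[[[1,0,1,0],[0,0,0,0]]]';python3 -m jog '[[[-0.5,0,2,0],[-0.5,0,2,0],[0,0,0,0]]]'
```

```text
t: 22.47
tcp_pos: [0.6024, 0.0756, 0.1004]
tcp_rot: [-0.054, 0.999, 0.0, 0.005]
force: [9.4, 1.0, 10.1]
width: 0.0424
t: 22.63
tcp_pos: [0.6026, 0.0757, 0.1002]
tcp_rot: [-0.054, 0.999, 0.0, 0.007]
force: [11.5, 1.3, 13.7]
width: 0.0421
t: 22.88
tcp_pos: [0.6052, 0.076, 0.0976]
tcp_rot: [-0.054, 0.999, 0.0, 0.008]
force: [13.1, 1.9, 23.2]
width: 0.0422
```

```bash
python3 -m jog '[[[-2,0,2,0],[-2,0,2,0],[0,0,0,0]]]' 30 25; python3 -m jog '[[[-2,0,2,0],[-2,0,2,0],[0,0,0,0]]]'
```

```text
t: 23.13
tcp_pos: [0.609, 0.0764, 0.0935]
tcp_rot: [-0.054, 0.999, 0.001, 0.008]
force: [11.9, 2.4, 26.8]
width: 0.0421
t: 23.38
tcp_pos: [0.6127, 0.0768, 0.0894]
tcp_rot: [-0.054, 0.999, 0.0, 0.008]
force: [12.3, 1.7, 20.9]
width: 0.0422
```

```bash
python3 -m jog '[[[-1,0,2,0],[0,0,0,0]]]' | grep -E "pos|force"; python3 -m jog '[[[0,0,0,0],[0,0,0,0],[0,0,0,0]]]' 60; python3 -m jog '[[[0,0,-30,0],[0,0,-40,0],[0,0,-40,0],[0,-25,0,0],[0,-35,0,0],[0,-35,0,0],[0,-35,0,0],[0,0,0,0]]]'
python3 - <<'E'
from h import *
S0=r.snapshot("scene");a=cv2.resize(S0["img"][190:350,250:450,::-1],(600,480),interpolation=cv2.INTER_CUBIC)
a=cv2.resize(S0["img"][:,:,::-1],None,fx=3,fy=3,interpolation=cv2.INTER_CUBIC)
q=(.597,.154,.107);b=T(q,np.array([[0,-.08,0]]))[0]
wire(a,S0,(b[0],b[1],.107),SCR,.05,(0,255,0));cv2.imwrite("pics/b4.png",a[570:1050,750:1350])
go(.451,-.0983,.15,.115)
E
```

```text
tcp_pos: [0.6128, 0.0768, 0.0893]
force: [3.0, 0.4, 41.8]
t: 23.8
tcp_pos: [0.6065, 0.076, 0.0824]
tcp_rot: [-0.054, 0.999, -0.0, 0.0]
force: [0.7, -0.1, -0.7]
width: 0.0599
t: 24.47
tcp_pos: [0.6206, -0.0586, 0.1913]
tcp_rot: [-0.052, 0.999, -0.001, -0.001]
force: [-0.7, 0.1, -1.3]
width: 0.06
turn -0.012 shift [173.  -22.4  41.2]
```

View pics/b4.png

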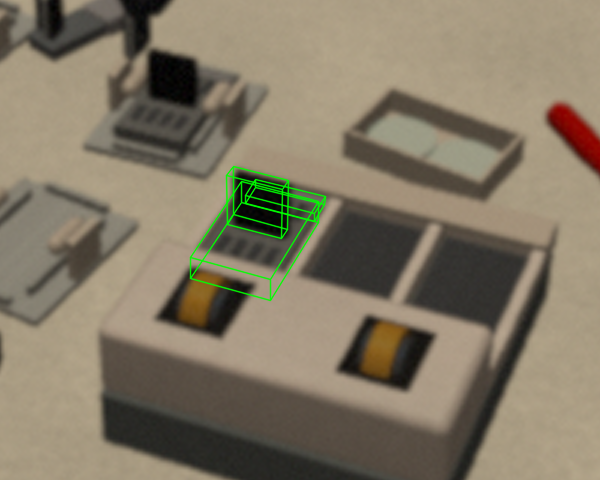

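The screen is seated. The fin coincides with the flat model at (258,205), and pressing met a hard stop at 42 N. Now screen A.

```bash
python3 -m jog '[[[34,-4.5,0,-0.006],[35,-4.5,0,-0.006],[35,-4.5,0,0],[35,-4.5,0,0],[34,-4.5,0,0],[0,0,20,0],[0,0,20,0],[0,0,0,0],[0,0,0,0]]]' 62; python3 -c "
from h import *
go(.4512,-.0983,.046,.115)"
```

```text
t: 25.27
tcp_pos: [0.4505, -0.0949, 0.1517]
tcp_rot: [-0.06, 0.998, 0.0, -0.001]
force: [0.5, -0.0, -0.3]
width: 0.0619
turn 0.005 shift [ -0.3  -3.5 105.7]
```

```bash
python3 -m jog '[[[0,-3.5,20,0.005],[0,0,20,0],[0,0,20,0],[0,0,20,0],[0,0,14,0],[0,0,6,0],[0,0,5,0],[0,0,0,0],[0,0,0,0]]]'; python3 -m jog '[[[0,0,0,0],[0,0,0,0],[0,0,0,0],[0,0,0,0],[0,0,0,0]]]' 30 90; python3 -m jog '[[[0,0,-3,0],[0,0,-3,0],[0,0,-3,0],[0,0,-3,0],[0,0,-3,0],[0,0,-3,0],[0,0,0,0]]]'
```

```text
t: 26.02
tcp_pos: [0.4523, -0.0991, 0.0478]
tcp_rot: [-0.057, 0.998, -0.0, 0.0]
force: [0.1, -0.1, -0.0]
width: 0.062
t: 26.43
tcp_pos: [0.4524, -0.0983, 0.0485]
tcp_rot: [-0.057, 0.998, 0.001, 0.001]
force: [-1.1, 5.8, 8.7]
width: 0.0423
t: 27.02
tcp_pos: [0.4518, -0.0992, 0.0658]
tcp_rot: [-0.057, 0.998, -0.0, 0.0]
force: [-2.1, 2.6, 0.5]
width: 0.042
```

```bash
python3 -m jog '[[[0,0,-30,0],[0,0,-40,0],[0,0,-40,0],[0,0,-25,0],[0,0,0,0],[0,0,0,0]]]'
python3 - <<'E'
from h import *
q=(.597,.1545,.107)
go(*T(q,np.array([[.023,.08,.2]]))[0],.107)
E
```

```text
t: 27.52
tcp_pos: [0.453, -0.0998, 0.2017]
tcp_rot: [-0.057, 0.998, -0.001, 0.002]
force: [0.8, 0.6, -2.3]
width: 0.0419
turn 0.007 shift [-193.3  317.4    1.7]
```

```bash
python3 -m jog '[[[-18,29,0,0.007],[-18,29,0,0],[-18,29,0,0],[-18,29,0,0],[-18,29,0,0],[-18,29,0,0],[-18,29,0,0],[-18,29,0,0],[-18,29,0,0],[-18,29,0,0],[-13,27,0,0],[0,0,0,0]]]'; python3 -m jog '[[[0,0,0,0],[0,0,0,0]]]'
python3 - <<'E'
from h import *
q=(.597,.1545,.107)
go(*T(q,np.array([[.023,.08,.118]]))[0],.107)
S0=r.snapshot("scene");cv2.imwrite("pics/c2.png",cv2.resize(S0["img"][130:330,280:520,::-1],(600,500),interpolation=cv2.INTER_CUBIC))
E
```

```text
t: 28.52
tcp_pos: [0.6105, 0.2414, 0.1967]
tcp_rot: [-0.055, 0.998, 0.0, -0.001]
force: [-0.6, -1.0, -3.8]
width: 0.0421
t: 28.68
tcp_pos: [0.6088, 0.2363, 0.1981]
tcp_rot: [-0.054, 0.999, -0.001, -0.001]
force: [-1.2, -0.3, -3.2]
width: 0.042
turn 0.0 shift [-2.5 -0.1 80.1]
```

View pics/c2.png

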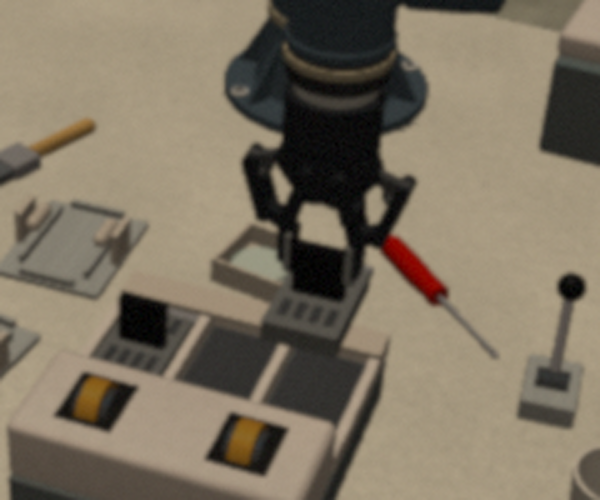

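Screen A is held level at (318,295) and the lever is still towards the robot. I'll repeat the same insertion.

```bash
python3 -m jog '[[[-2.5,0,20,0],[0,0,20,0],[0,0,20,0],[0,0,15,0],[0,0,4,0],[0,0,0,0],[0,0,0,0]]]' ; python3 -c "
from h import *
q=(.597,.1545,.107)
go(*T(q,np.array([[.023,.08,.11]]))[0],.107)"
```

```text
t: 29.32
tcp_pos: [0.6122, 0.2364, 0.1219]
tcp_rot: [-0.053, 0.999, -0.0, 0.0]
force: [-0.4, 0.0, -2.4]
width: 0.0419
turn -0.001 shift [ 0.8  0.2 11.9]
```

```bash
python3 -m jog '[[[0.5,0,6,0],[0,0,6,0],[0,0,0,0]]]' 30 35; python3 -m jog '[[[3,0,3,0],[3,0,3,0],[3,0,2.5,0],[0,0,0,0]]]'; python3 -m jog '[[[3,0,2.5,0],[2,0,2,0],[0,0,0,0]]]'
```

```text
t: 29.57
tcp_pos: [0.6119, 0.2371, 0.1098]
tcp_rot: [-0.054, 0.999, 0.0, 0.001]
force: [1.1, -0.4, 6.3]
width: 0.0419
t: 29.9
tcp_pos: [0.6046, 0.2369, 0.1036]
tcp_rot: [-0.054, 0.999, 0.001, 0.003]
force: [-0.5, -0.2, 14.8]
width: 0.0421
t: 30.15
tcp_pos: [0.602, 0.2367, 0.1012]
tcp_rot: [-0.053, 0.999, 0.001, 0.006]
force: [4.6, -1.9, 23.0]
width: 0.0423
```

```bash
python3 -m jog '[[[3,0,0,0],[3,0,0,0],[3,0,0,0],[0,0,0,0]]]' 30 30; python3 -m jog '[[[3,0,0,0],[3,0,0,0],[0,0,0,0]]]'; python3 -m jog '[[[2,0,0,0],[0,0,0,0]]]'; python3 -m jog '[[[1,0,1,0],[0,0,0,0]]]'
```

```text
t: 30.48
tcp_pos: [0.5934, 0.236, 0.1004]
tcp_rot: [-0.053, 0.999, 0.001, 0.006]
force: [7.6, 0.8, 14.6]
width: 0.0418
t: 30.73
tcp_pos: [0.5873, 0.2353, 0.0998]
tcp_rot: [-0.054, 0.999, 0.001, 0.006]
force: [9.6, 1.5, 10.3]
width: 0.0425
t: 30.9
tcp_pos: [0.5868, 0.2353, 0.1003]
tcp_rot: [-0.053, 0.999, 0.001, 0.007]
force: [14.3, 1.5, 11.4]
width: 0.0419
t: 31.07
tcp_pos: [0.587, 0.2353, 0.1001]
tcp_rot: [-0.053, 0.999, 0.002, 0.008]
force: [15.3, 0.2, 15.5]
width: 0.0419
```

Same readings as the first insertion, so I'll turn it down.

```bash
python3 -m jog '[[[-0.5,0,2,0],[-0.5,0,2,0],[0,0,0,0]]]'; python3 -m jog '[[[-2,0,2,0],[-2,0,2,0],[0,0,0,0]]]' 30 25; python3 -m jog '[[[-2,0,2,0],[-2,0,2,0],[0,0,0,0]]]'
```

```text
t: 31.32
tcp_pos: [0.5893, 0.2358, 0.0975]
tcp_rot: [-0.053, 0.999, 0.002, 0.01]
force: [16.5, -0.1, 23.5]
width: 0.0422
t: 31.57
tcp_pos: [0.593, 0.2363, 0.0934]
tcp_rot: [-0.053, 0.999, 0.002, 0.009]
force: [15.3, 0.3, 26.3]
width: 0.0424
t: 31.82
tcp_pos: [0.5966, 0.2367, 0.089]
tcp_rot: [-0.053, 0.999, 0.002, 0.009]
force: [14.5, 0.7, 21.6]
width: 0.0423
```

```bash
python3 -m jog '[[[-1,0,2,0],[0,0,0,0]]]' | grep -E "pos|force"
```

```text
tcp_pos: [0.5966, 0.2367, 0.0889]
force: [6.7, -1.1, 38.8]
```

```bash
python3 -m jog '[[[0,0,0,0],[0,0,0,0],[0,0,0,0]]]' 60; python3 -m jog '[[[0,0,-30,0],[0,0,-40,0],[0,0,-40,0],[20,30,0,0],[25,35,0,0],[25,35,0,0],[25,35,0,0],[0,0,0,0],[0,0,0,0]]]'
python3 - <<'E'
from h import *
S0=r.snapshot("scene")
a=cv2.resize(S0["img"][:,:,::-1],None,fx=3,fy=3,interpolation=cv2.INTER_CUBIC)
q=(.597,.154,.107)
for y in(-.08,.08):
    b=T(q,np.array([[0,y,0]]))[0];wire(a,S0,(b[0],b[1],.107),SCR,.05,(0,255,0))
cv2.imwrite("pics/d1.png",a[570:1050,800:1600])
v=np.array([.4365,.4065])-.085*np.array([.985,.17]);print(v);go(*v,.092,.17)
E
```

```text
t: 32.23
tcp_pos: [0.5896, 0.2347, 0.0814]
tcp_rot: [-0.054, 0.999, 0.0, 0.0]
force: [-0.9, 0.2, -1.0]
width: 0.0598
t: 32.98
tcp_pos: [0.4816, 0.3574, 0.1906]
tcp_rot: [-0.056, 0.998, -0.0, -0.0]
force: [0.3, 0.2, -0.2]
width: 0.0601
[0.352775 0.39205 ]
turn -0.061 shift [121.9  57.2  98.7]
```

View pics/d1.png

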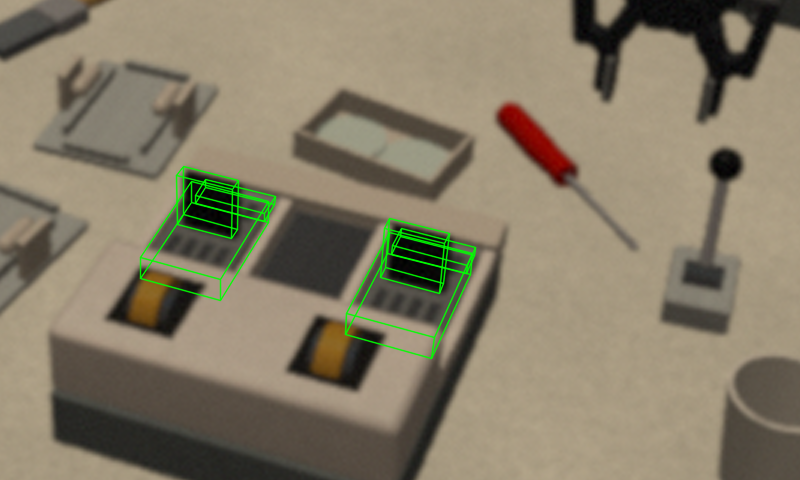

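Both fins coincide with the flat models at (208,205) and (415,255). Now I'll open the water.

```bash
python3 -m jog '[[[0,0,0,-0.03],[0,0,0,-0.031],[30.5,14.3,0,0],[30.5,14.3,0,0],[30.5,14.3,0,0],[30.5,14.3,0,0],[0,0,0,0],[0,0,0,0]]]' 0 40; python3 -c "
from h import *
v=np.array([.4365,.4065])-.085*np.array([.985,.17]);go(*v,.092,.17)"
```

```text
t: 33.7
tcp_pos: [0.3532, 0.3913, 0.1911]
tcp_rot: [-0.084, 0.996, -0.0, 0.0]
force: [0.9, -0.1, -0.4]
width: 0.0001
turn -0.001 shift [ 0.3  0.8 99.1]
```

```bash
python3 -m jog '[[[0,1,25,0],[0,0,25,0],[0,0,25,0],[0,0,24,0],[0,0,0,0]]]'; python3 -m jog '[[[-12,0,0,0],[-12,0,0,0],[-12,0,0,0],[-12,0,0,0],[-12,0,0,0],[-12,0,0,0],[-12,0,0,0],[-12,0,0,0],[0,0,0,0]]]'; for i in 1 2; do python3 -m jog '[[[-3,0,0,0],[0,0,0,0]]]'|grep -E "pos|force"; done
```

```text
t: 34.12
tcp_pos: [0.3532, 0.3899, 0.0878]
tcp_rot: [-0.083, 0.997, -0.002, -0.002]
force: [0.2, 0.1, -1.0]
width: 0.0003
t: 34.87
tcp_pos: [0.451, 0.4094, 0.0923]
tcp_rot: [-0.083, 0.997, 0.0, 0.001]
force: [0.2, 0.2, -0.3]
width: 0.0
tcp_pos: [0.4515, 0.4092, 0.0922]
force: [0.2, -0.2, -0.3]
tcp_pos: [0.4539, 0.4098, 0.0922]
force: [0.4, 0.7, 0.0]
```

```bash
for i in 1 2 3; do python3 -m jog '[[[-3,0,0,0],[0,0,0,0]]]'|grep -E "pos|force"; done
```

```text
tcp_pos: [0.4546, 0.4098, 0.092]
force: [-10.0, -1.2, 4.8]
tcp_pos: [0.455, 0.4098, 0.0919]
force: [-20.0, -2.5, 10.1]
tcp_pos: [0.4554, 0.4098, 0.0918]
force: [-30.3, -2.6, 16.6]
```

Hard stop reached. Back off, clear the view and check everything.

```bash
python3 -m jog '[[[12,0,0,0],[20,0,0,0],[10,0,-40,0],[0,0,-40,0],[0,0,-30,0],[25,30,0,0],[25,30,0,0],[25,30,0,0],[0,0,0,0],[0,0,0,0]]]'
python3 - <<'E'
from h import *
T0=r.snapshot("top");S0=r.snapshot("scene")
for d,(x0,x1,y0,y1) in((T0,(150,200,255,310)),(S0,(480,530,240,310))):
    m=(d["img"][y0:y1,x0:x1].max(2)<45).astype(np.uint8);n,l,st,c=cv2.connectedComponentsWithStats(m);print([(st[i,4],(c[i]+[x0,y0]).round(1).tolist(),ray(d,c[i]+[x0,y0],.101).round(3)) for i in range(1,n) if st[i,4]>8])
m=best("drain_tray",T0,(440,214),60);print(None if m is None else fit([(T0,m)],TRAY,[.65,-.314,0]))
a=cv2.resize(T0["img"][130:340,130:510,::-1],(800,442),interpolation=cv2.INTER_CUBIC);cv2.imwrite("pics/fin.png",a)
E
```

```text
t: 36.53
tcp_pos: [0.3306, 0.4817, 0.2023]
tcp_rot: [-0.086, 0.996, 0.0, 0.0]
force: [0.7, -0.8, 0.5]
width: -0.0001
[(np.int32(55), [172.5, 272.1], array([0.478, 0.412, 0.101]))]
[(np.int32(85), [503.7, 268.0], array([0.481, 0.415, 0.101])), (np.int32(23), [500.8, 281.9], array([0.529, 0.423, 0.101]))]
(array([ 0.64808023, -0.31494569, -0.01057196]), np.float64(0.3821752667427063))
```

View pics/fin.png

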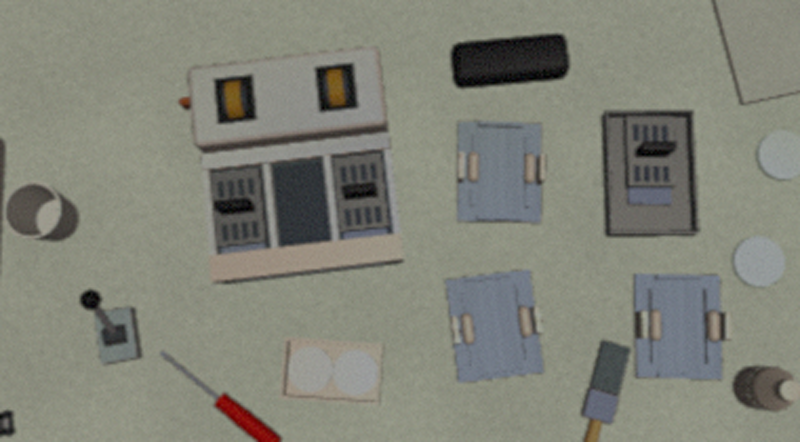

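The lever is fully open: both cameras put the ball at about (.479,.413). Both screens are seated. The used screen sits near the tray's rear end, so I'll check numerically that it is flat.

Run:
```python
from h import *
T0=r.snapshot("top");S0=r.snapshot("scene")
pm=[]
for p in(T0,S0):
    u=proj(p,[[.66,-.314,.03]])[0]
    for t in("used_screen","screen1"):
        m=best(t,p,u,15)
        if m is not None and m.sum()<2000: pm.append((p,m));print(t,m.sum(),u);break
def rot(bs,a):
    c,s=np.cos(a),np.sin(a);o=np.array([-.06,0,0])
    return [(b-o)@np.array([[c,0,s],[0,1,0],[-s,0,c]])+o for b in bs]
for a in(-.1,0,.05,.1,.15,.2,.3):
    q,f=fit(pm,rot(SCR,a),[.66,-.314,0.],.005);print(a,q.round(4),round(f,4))
```

```text
used_screen 930.0 [438.68158027 206.42309204]
used_screen 910.0 [188.86126607 240.62201968]
-0.1 [ 0.663  -0.3179 -0.0602] 0.1863
0 [ 0.6628 -0.3153 -0.0143] 0.1582
0.05 [ 0.6631 -0.3142 -0.0035] 0.1662
0.1 [ 0.6647 -0.3134  0.02  ] 0.1783
0.15 [ 0.6657 -0.3125  0.0379] 0.1918
0.2 [ 0.6672 -0.3121  0.0384] 0.2074
0.3 [ 0.6713 -0.3103  0.0709] 0.2746
```

```bash
python3 -c "
from workcell import r
print(r.finish_job())"
```

```text
the job is handed in; nothing more can be done
None
```

The job is handed in, with every step done in the order asked and about 37 s of the 210 s used at the last move.

- **Water off:** I swung the lever towards the robot to its stop, with 21 N at the stop and the ball seen where lever angle 0 puts it.
- **Used screen:** I unhooked it from the middle bay and laid it in the drain tray, handle up. The tray was knocked about 2 cm aside while I carried the screen, so I found it again first.
- **Fresh screens:** Only two were there; the third dock was empty. I pulled both and hooked one into the right bay and one into the left bay, leaving the middle bay empty. Each met a hard stop at about 40 N when pressed flat. That force was on the screen in the fingers, and the wrist stayed far below 120 N.
- **Water on:** I swung the lever fully away, with 30 N at the stop. Both cameras then showed the ball at the fully open position.

**Last checks:** Both handles line up with the model of a flat, seated screen. A flat pose fits the used screen best, and it lies about 5 mm inside the tray's rear wall. That fit was only moderate (mismatch 0.16). The last fit of the tray's own position was poor (0.38), because the screen now covers most of it, but it agreed with the earlier good one. The other things looked unmoved in the last top picture; I did not measure them. I saw no sign of the grip slackening, and the robot was touching nothing at the end.

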